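Seat the missing label holder behind the tray rack's lip and hold it home

TASK

One bay of the steel tray rack has no label holder: take the spare holder whose colour matches the trays in that bay out of the stand, and push its tongue down behind the rack's front lip there, card facing out to the front like the others, until it is fully home against the spring with its shoulder flush on the lip. The program finishes while still holding it pressed home, so that the clamp screw can be tightened. Leave the other holder in the stand and everything else where it is.

Things in the scene. Friction and masses are not known exactly. Their poses are not given: they have to be found in the camera images.
- rack: Fixed low tray rack of folded stainless sheet, 260 mm wide (y), 91 deep (x), three bays at 84 mm pitch, tray floor 3 mm up. Origin: centre of its underside on the bench; x to its back, y left, z up; front looks to -x. Along the front, centred at x = -40 mm, an upright channel open at the top: the front lip and an upstand behind it, both 2 mm sheet. A clamp screw sticks 7 mm out of the lip at each bay.
- bay0 (a point): Channel mouth, middle of the left (+y) bay, midway between lip and upstand, at their rounded hemmed tops, 38 mm above the bench; axes as the rack's. Inside the channel is 8 mm wide (6.5 between the hems) and 54 mm long between end stops. Home: the holder's shoulder rests on both hems, its foot 18 mm below this point, its top 38 mm above it.
- bay1 (a point): As bay0, in the middle bay. In every bay a leaf spring lies in the channel, its top 13 mm below the mouth: the foot meets it 5 mm short of home. It pushes back with about 3 N at first touch, rising to 8 N at home, and lifts the holder again if it is let go.
- bay2 (a point): As bay0, in the right (-y) bay.
- blue_holder: Loose blue plastic label holder, 35 g, upright in the stand. Upwards from the foot: tongue 4 (x) x 46 (y) mm, 18 long, foot rounded; shoulder 12 x 60, from 18 to 24; label plate 8 (x) x 60 (y), up to 56; all centred on z. Origin: middle of the foot; x out of its back (the white card faces -x), z up. Pinch it across the 8 mm plate from above.
- yellow_holder: Loose yellow plastic label holder, 35 g, upright in the stand. Upwards from the foot: tongue 4 (x) x 46 (y) mm, 18 long, foot rounded; shoulder 12 x 60, from 18 to 24; label plate 8 (x) x 60 (y), up to 56; all centred on z. Origin: middle of the foot; x out of its back (the white card faces -x), z up. Pinch it across the 8 mm plate from above.
- blue_card (a point): Middle of the front (card) face of the blue holder, 38 mm above its foot.
- yellow_card (a point): Middle of the front (card) face of the yellow holder, 38 mm above its foot.
- blue_trays: Loose stack of five blue 51 x 51 mm chip trays, 43 mm high, 120 g. Origin: centre of its underside; z up. Either it stands in the rack's bay that has no label holder, or on the aluminium plate beside the rack; the yellow stack is in the other place.
- yellow_trays: Loose stack of five yellow 51 x 51 mm chip trays, 43 mm high, 120 g. Origin: centre of its underside; z up. Either it stands in the rack's bay that has no label holder, or on the aluminium plate beside the rack; the blue stack is in the other place.
- white_bay: A finished bay, fixed: a stack of white trays with its white label holder already clamped home in the channel in front of it (top of that holder 76 mm above the bench). Origin: centre of the underside of the trays, 45 mm behind the channel's centre line; axes as the rack's. It may be in any of the three bays.
- black_bay: A finished bay, fixed: a stack of black trays with its black label holder already clamped home in the channel in front of it (top of that holder 76 mm above the bench). Origin: centre of the underside of the trays, 45 mm behind the channel's centre line; axes as the rack's. It may be in any of the three bays.
- stand: Fixed grey block, 44 mm (x) by 160 mm (y), 30 mm high, with two slots (6.5 x 50, 21 mm deep) 76 mm apart along y in which the two spare holders stand side by side, shoulders on its top, cards to its -x side. Origin: centre of its underside. Which holder is in which slot varies.
- plate: Fixed aluminium plate 100 x 100 x 3 mm to the right of the rack, with the spare tray stack on it. Origin: centre of its underside.
- jar: Loose amber glass jar with black cap, 48 mm across, 62 mm high, 120 g. Origin at the centre of its underside. Leave it where it is.
- tweezers: Loose steel tweezers, 140 mm long, 17 mm wide, 8 mm high, 30 g, lying along their x axis. Origin under their middle. Leave them where they are.
Mind the look-alikes: they are no part of the job. Of the things like the yellow_trays, leave any that is red; of the rest the smaller one is meant.

How it is judged:
At the end, for the whole second after the job is handed in: The holder matching the loose trays in the bare bay stands upright (4 degrees) in that bay's channel, card to the front, foot at most 1.5 mm above home, still, fingers on it with over 3 N (let go, the spring lifts it 5 mm); the other holder is within 10 mm of its start (((horizontal distance between blue_trays and rack below 0.11 m and horizontal distance between blue_holder and blue_trays below 0.062 m and x of blue_holder in the frame of rack between -0.043 and -0.037 m and z of blue_holder in the frame of rack below 0.0215 m and angle between blue_holder's own z axis and vertical below 0.07 rad and x of blue_card in the frame of rack below -0.041 m and contact force between the fingers and blue_holder above 3 N and linear speed of blue_holder below 0.02 m/s and distance of yellow_holder from where it was at the start of the episode below 0.01 m) or (horizontal distance between yellow_trays and rack below 0.11 m and horizontal distance between yellow_holder and yellow_trays below 0.062 m and x of yellow_holder in the frame of rack between -0.043 and -0.037 m and z of yellow_holder in the frame of rack below 0.0215 m and angle between yellow_holder's own z axis and vertical below 0.07 rad and x of yellow_card in the frame of rack below -0.041 m and contact force between the fingers and yellow_holder above 3 N and linear speed of yellow_holder below 0.02 m/s and distance of blue_holder from where it was at the start of the episode below 0.01 m))); the arm keeps its last pose, push and grip.
It fails at once if the jar pushed more than 15 mm away (distance of jar from where it was at the start of the episode above 0.015 m).
It fails at once if the tweezers pushed more than 15 mm away (distance of tweezers from where it was at the start of the episode above 0.015 m).
It fails at once if the blue trays pushed more than 15 mm away (distance of blue_trays from where it was at the start of the episode above 0.015 m).
It fails at once if the yellow trays pushed more than 15 mm away (distance of yellow_trays from where it was at the start of the episode above 0.015 m).
It also fails if it takes over 38 s, if anything falls off the work surface, if the arm or the gripper's body presses on something with over 40 N, if the wrist force passes 120 N, or if a joint passes its speed limit or range.

ROBOT

A 7-joint arm with a two-finger parallel gripper is mounted at the origin on the work surface. World frame = base frame: x ahead of the robot, y to its left, z up, the work surface at z = 0. Lengths are in m, angles in rad, forces in N, time in s.
With the tool pointing down it reaches from about 0.425 to 0.925 m from the base axis. Payload 6.8 kg.
Tool frame: the origin (TCP) lies on the front face of the gripper's body, between the roots of the fingers; the fingertips stand 73 mm ahead of it and the grasp point (between the pads) lies 54 mm ahead of it (tcp_to_tips is the distance from the TCP to the fingertips, in m); z points along the fingers, x is the direction in which the jaws open and shut, and the axes are right-handed (so a half turn about z gives the same grasp; the last joint's range is limited). The gripper opens to 85 mm and grips with 20 to 120 N. Pads are 22 mm wide; open, the fingers measure 114 mm over their backs; the gripper's body (76 mm by 85 mm) begins 54 mm behind the grasp point. The pads swing forward as they close: fully open they stand 13 mm farther back than shut.
Start: joints at [1.141, 0.477, 0.022, 1.555, -0.011, 1.109, -0.083], TCP at [0.213, -0.64, 0.304] pointing down, gripper open.
Joint ranges: [-2.96, 2.96], [-0.34, 2.1], [-1.41, 1.46], [0.24, 2.44], [-1.37, 4.51], [0.17, 1.92], [-2.96, 2.96]. Speed limits (rad/s): [2.39, 2.39, 3.14, 3.14, 3.14, 3.14, 3.14].

INTERFACE

Orientations are given as a unit quaternion [w, x, y, z].
In Python, from station import get_obs, read_camera, hand_in, look_for, silhouettes, tcp_to_tips gives the robot as it stands. The module is installed in compiled form; this text tells all that it offers.
- The arm moves only by the tool apply_moves, never from a script. Its argument "moves" is a list of rows, each a list of 3 entries, a list of its own where there are three numbers: the shift along the tool's x, y, z in units of 25 mm (1.0 is 25 mm), then the turn, a rotation vector about the tool's x, y, z in units of 10 degrees (1.0 is 10 degrees), then the gripper's target within -1 to 1 (fully open at 1, half-way at 0, shut at -1). In form: [[[dx, dy, dz], [rx, ry, rz], jaw], ...]. A call has 1 to 20 rows; each row is the pose to reach, as a shift and turn from the pose commanded when the call began, along the tool's axes at that moment; what a row does not reach only later rows make up. A row lasts 1/8 s, in which the tool goes at most 62.5 mm and 10.7 degrees, less where a joint would pass 70% of its speed; a pose out of reach is approached as far as the arm can. A call with a gripper value outside its range is refused whole. The fingers move at their own pace and stop on an object; "force" is the grip in N (left out, the last holds). Time passes only in rows, so rows that repeat a pose let the fingers close. It gives the time, the measured TCP pose, the force and the opening at its end, in the units of the state.
- get_obs(): the state, without advancing time (a new reading comes with each control period).
- read_camera(name): name is "scene" or "top" or "wrist"; returns a dict with "color" (480x640x3 uint8, red, green, blue), "mtx" (3x3 intrinsics, pixels), "k1" (the pictures are not rectified: a ray, as slopes to the right and down, at radius r is drawn at 1 + k1 r^2 times it, then the intrinsics apply), "eye" and "rotation" of the camera in the world; the wrist camera has in their place "hand_eye" (4x4, takes a point from camera to tool coordinates, whose origin is the TCP and whose axes are the tool frame's). Camera axes: x right, y up, looking along -z (the intrinsics and any distortion apply to the point x, -y, -z); pixel columns grow to the right and rows downward; lengths in m; the calibration is good to about 2 mm. A picture is of the moment at which its call begins: read the wrist's pose just before it. There is no depth.
- hand_in(): hands the job in, once; it reports no verdict.
Trained networks look in the newest picture that a camera, given by its name, has taken for a name from the list of things; names that differ only in an ending like _2 or _b are one class to them, and where a whole thing is asked for, a point or a joint stands for the part that bears it (a point fixed in the world has none). Each returns a list of dicts, best first, with "conf" (0 to 1); they miss things now and then, are a little off and sometimes report something else, mostly with a low value. They report only what shows in the picture. A call takes as long as a camera call. They do not tell look-alikes from the thing itself.
- look_for(camera, query): "pixel" ([row, column] in pixels, amid what is visible of it).
- silhouettes(camera, query): "mask" (480x640 bool, what is visible of it) and "pixel" ([row, column] in pixels, amid what is visible of it).
The state is a dict: "t": time; "q": joint angles; "joint_vel": joint speeds; "joint_torque": joint torques, N m; "eef_pos": TCP position; "tool_rot": TCP orientation; "contact_force": force on the tool from outside, world axes, zero at the start; "torque": the same for the moment, N m; "gripper_width": opening from 0.0 (shut) to 1.0 (fully open).
Only numpy, scipy, OpenCV 4.12 (cv2) and the standard library are available. Lean on these libraries where they do the work, as an engineer would, in place of code of your own. Each camera call takes 0.05 s, during which the arm holds its last target.

## Working session

There is one attempt and no reset: what is moved stays moved. The work goes in short steps, Python scripts to look and compute and a tool call to move; the robot and the scene stay as the last step left them, time stands still between calls to the robot, and variables do not carry over. Pictures are saved under pics/ and viewed, and the job is handed in when it is done.

Besides the shell and the picture viewer there is one more tool, called after ">>>" in YAML: its name, and indented under it one key for each argument. apply_moves: Moves the arm, as the interface text tells. Its arguments: {"type":"object","properties":{"moves":{"type":"array"},"force":{"type":"number"}},"required":["moves"]}

```bash
mkdir -p pics; python3 - <<'E'
from station import *
import cv2
for n in ("scene","top","wrist"):
    o=get_obs(); c=read_camera(n)
    cv2.imwrite(f"pics/{n}0.png",c["color"][:,:,::-1])
    print(n,c["mtx"].tolist(),c["k1"],c.get("eye"),c.get("rotation"),c.get("hand_eye"))
print(get_obs(), tcp_to_tips)
E
```

```text
scene [[550.292412666239, 0.0, 326.01718475936383], [0.0, 550.292412666239, 242.87284003692525], [0.0, 0.0, 1.0]] -0.033434590465974696 [1.03707241 0.39338544 0.96950667] [0.39324729 0.12309596 0.28480896 0.86549859] None
top [[490.21903641907375, 0.0, 320.36199640418647], [0.0, 490.21903641907375, 242.68388104293774], [0.0, 0.0, 1.0]] -0.1260799479844694 [ 0.39571095 -0.08327557  1.1153768 ] [-0.69542101 -0.05509151  0.04090984  0.71531876] None
wrist [[351.43159677544924, 0.0, 323.32064928730625], [0.0, 351.43159677544924, 241.0537196797283], [0.0, 0.0, 1.0]] -0.047140839484955725 None None [[ 9.99999947e-01 -8.56478818e-05 -3.13411654e-04 -8.51562817e-04]
 [-1.70584025e-04 -9.59383669e-01 -2.82104495e-01 -7.16225297e-02]
 [-2.76520370e-04  2.82104534e-01 -9.59383633e-01 -6.94960075e-02]
 [ 0.00000000e+00  0.00000000e+00  0.00000000e+00  1.00000000e+00]]
{'t': 0.15, 'q': array([ 1.14087598,  0.477622  ,  0.02236227,  1.55619353, -0.01149125,
        1.10928213, -0.08308296]), 'joint_vel': array([-1.01015262e-03, -2.13103477e-03, -1.90532671e-03, -4.10324490e-03,
       -1.51740850e-03, -1.59817076e-05, -4.85903070e-04]), 'joint_torque': array([ 2.33017017e-03, -5.96923470e+01,  1.61011364e+00, -2.81490988e+01,
        1.26593804e-02,  6.51127717e-03, -1.62921418e-05]), 'eef_pos': array([ 0.21338321, -0.64002798,  0.30315441]), 'tool_rot': array([-3.56135407e-04,  8.11269754e-01, -5.84671628e-01, -5.88983024e-04]), 'contact_force': array([-0.31552636, -0.52104059,  0.34526067]), 'torque': array([ 0.00542378, -0.02204413,  0.00486658]), 'gripper_width': 0.9962051641113283} 0.0726
```

View pics/scene0.png

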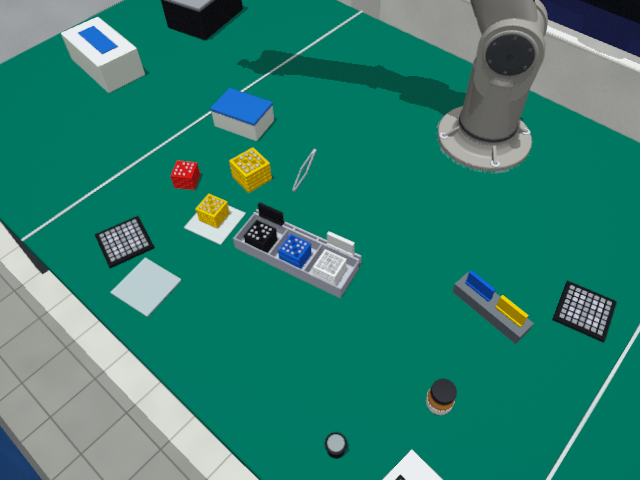

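View pics/top0.png

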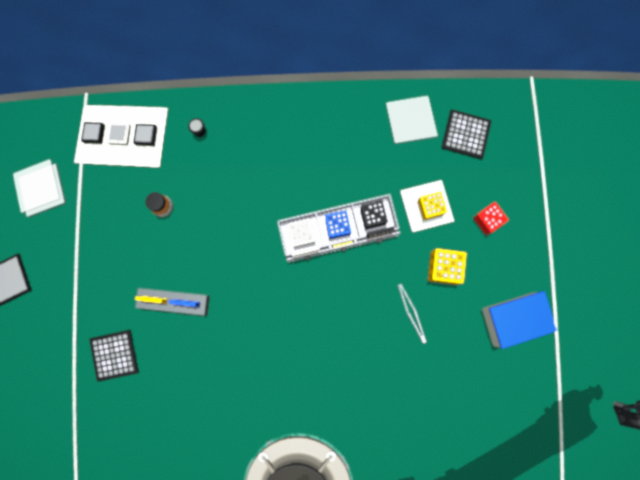

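View pics/wrist0.png

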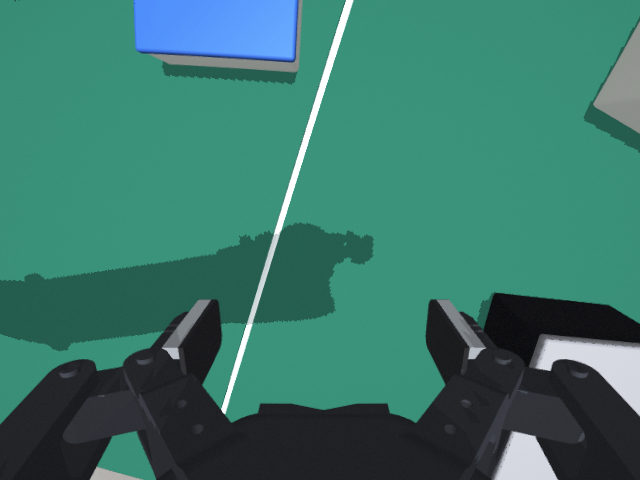

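The bare bay is the middle one and holds the blue trays (top picture, about row 223, col 338). The blue holder is in the stand's right slot (row 303, col 184). I'll get rough positions next.

```bash
cat > h.py <<'E'
import numpy as np, cv2
from scipy.spatial.transform import Rotation as R
from station import *
def rq(q): return R.from_quat([q[1],q[2],q[3],q[0]]).as_matrix()
def cam(name):
    o=get_obs(); c=read_camera(name)
    if name=="wrist":
        T=np.eye(4);T[:3,:3]=rq(o["tool_rot"]);T[:3,3]=o["eef_pos"]
        W=T@c["hand_eye"]; c["Rm"]=W[:3,:3]; c["eye"]=W[:3,3]
    else: c["Rm"]=rq(c["rotation"])
    return c
def ray(c,px):  # px [row,col]
    K=c["mtx"];x=(px[1]-K[0,2])/K[0,0];y=(px[0]-K[1,2])/K[1,1]
    rd=np.hypot(x,y);r=rd
    for _ in range(20): r=rd/(1+c["k1"]*r*r)
    s=r/rd if rd>0 else 1
    return c["Rm"]@np.array([x*s,-y*s,-1.0])
def onz(c,px,z):
    d=ray(c,px); return c["eye"]+d*(z-c["eye"][2])/d[2]
def proj(c,p):
    v=c["Rm"].T@(np.asarray(p)-c["eye"]);x=v[0]/-v[2];y=-v[1]/-v[2]
    f=1+c["k1"]*(x*x+y*y);K=c["mtx"]
    return np.array([K[1,1]*y*f+K[1,2],K[0,0]*x*f+K[0,2]])
def tri(cs,pxs):
    A=np.zeros((3,3));b=np.zeros(3)
    for c,p in zip(cs,pxs):
        d=ray(c,p);d/=np.linalg.norm(d);M=np.eye(3)-np.outer(d,d);A+=M;b+=M@c["eye"]
    return np.linalg.solve(A,b)
E
python3 - <<'E'
from h import *
S=cam("scene");T=cam("top")
for n,z in [("rack",.03),("stand",.03),("blue_holder",.05),("yellow_holder",.05),("blue_trays",.04),("white_bay",.04),("black_bay",.04),("jar",.06),("tweezers",.004),("bay1",.038),("blue_card",.05)]:
    for nm,c in (("scene",S),("top",T)):
        for d in silhouettes(nm,n)[:2]:
            pts=np.argwhere(d["mask"]).astype(np.float32)
            rect=cv2.minAreaRect(pts[:,::-1].copy()) if len(pts) else None
            print(n,nm,round(d["conf"],2),np.round(d["pixel"]),onz(c,d["pixel"],z).round(3), [np.round(onz(c,b[::-1],z)[:2],3).tolist() for b in cv2.boxPoints(rect)] if rect else None)
E
```

```text
rack scene 0.78 [258. 309.] [ 0.582 -0.068  0.03 ] [[0.669, -0.214], [0.56, -0.268], [0.503, 0.014], [0.607, 0.05]]
rack top 0.97 [239. 338.] [ 0.552 -0.102  0.03 ] [[0.598, 0.032], [0.653, -0.224], [0.556, -0.243], [0.502, 0.011]]
stand scene 0.89 [313. 489.] [0.449 0.281 0.03 ] [[0.457, 0.195], [0.391, 0.194], [0.413, 0.358], [0.474, 0.356]]
stand scene 0.34 [256. 308.] [ 0.579 -0.073  0.03 ] [[0.668, -0.216], [0.56, -0.269], [0.504, 0.016], [0.607, 0.051]]
stand top 0.86 [306. 177.] [0.412 0.261 0.03 ] [[0.409, 0.358], [0.454, 0.354], [0.433, 0.187], [0.389, 0.192]]
stand top 0.36 [204. 431.] [ 0.625 -0.317  0.03 ] [[0.644, -0.283], [0.656, -0.346], [0.601, -0.354], [0.589, -0.291]]
blue_holder scene 0.72 [286. 479.] [0.421 0.236 0.05 ] [[0.433, 0.203], [0.396, 0.203], [0.407, 0.271], [0.443, 0.27]]
blue_holder top 0.74 [228. 329.] [ 0.574 -0.084  0.05 ] [[0.596, 0.033], [0.65, -0.223], [0.55, -0.241], [0.498, 0.011]]
blue_holder top 0.65 [304. 182.] [0.415 0.244 0.05 ] [[0.417, 0.274], [0.43, 0.272], [0.419, 0.204], [0.406, 0.206]]
yellow_holder scene 0.84 [309. 511.] [0.425 0.31
[... 1639 characters left out ...]
ezers scene 0.59 [260. 312.] [ 0.569 -0.073  0.004] [[0.661, -0.235], [0.547, -0.292], [0.486, 0.006], [0.596, 0.043]]
tweezers top 0.69 [336. 420.] [ 0.329 -0.28   0.004] [[0.441, -0.239], [0.445, -0.25], [0.317, -0.296], [0.313, -0.286]]
bay1 scene 0.94 [260. 310.] [ 0.587 -0.061  0.038] [[0.672, -0.21], [0.564, -0.263], [0.508, 0.018], [0.611, 0.053]]
bay1 top 0.64 [237. 340.] [ 0.555 -0.108  0.038] [[0.599, 0.033], [0.652, -0.225], [0.552, -0.242], [0.5, 0.012]]
blue_card scene 0.95 [283. 481.] [0.414 0.237 0.05 ] [[0.434, 0.206], [0.4, 0.205], [0.407, 0.269], [0.44, 0.269]]
blue_card top 0.41 [302. 184.] [0.42  0.239 0.05 ] [[0.416, 0.269], [0.428, 0.268], [0.42, 0.207], [0.409, 0.208]]
```

```bash
cat >> h.py <<'E'
def move_to(p,yaw,o=None):
    """row entries to reach TCP p with tool down, tool x at world yaw (deg), from measured pose"""
    o=o or get_obs();M=rq(o["tool_rot"])
    d=M.T@(np.asarray(p)-o["eef_pos"])/0.025
    y=np.radians(yaw);X=np.array([np.cos(y),np.sin(y),0]);Z=np.array([0,0,-1.]);D=np.stack([X,np.cross(Z,X),Z],1)
    r=np.degrees(R.from_matrix(M.T@D).as_rotvec())/10
    return d.round(3),r.round(3)
E
python3 - <<'E'
from h import *
for p,y in [((.5,-.35,.32),-30),((.55,-.15,.32),12)]: print(*move_to(p,y))
E
```

```text
[ -7.393 -14.544  -0.643] [-0.    -0.    -4.156]
[-14.349 -18.972  -0.643] [ 0.    -0.    -8.356]
```

>>> apply_moves:
  moves:
    - [[-7.4,-14.5,-0.6],[0,0,-4.2],0]
    - [[-7.4,-14.5,-0.6],[0,0,-4.2],0]
    - [[-7.4,-14.5,-0.6],[0,0,-4.2],0]
    - [[-7.4,-14.5,-0.6],[0,0,-4.2],0]
    - [[-7.4,-14.5,-0.6],[0,0,-4.2],0]
    - [[-7.4,-14.5,-0.6],[0,0,-4.2],0]
    - [[-14.3,-19,-0.6],[0,0,-8.4],0]
    - [[-14.3,-19,-0.6],[0,0,-8.4],0]
    - [[-14.3,-19,-0.6],[0,0,-8.4],0]
    - [[-14.3,-19,-0.6],[0,0,-8.4],0]
    - [[-14.3,-19,-0.6],[0,0,-8.4],0]
    - [[-14.3,-19,-0.6],[0,0,-8.4],0]
    - [[-14.3,-19,-0.6],[0,0,-8.4],0]
    - [[-14.3,-19,-0.6],[0,0,-8.4],0]
  force: 60

```text
t: 3.1
eef_pos: [0.5507, -0.1523, 0.3188]
tool_rot: [0.0, 0.994, 0.107, -0.0]
contact_force: [-0.7, 0.4, -0.5]
gripper_width: 0.498
```

```bash
python3 - <<'E'
from h import *
import pickle
o=get_obs();print(o["t"],o["eef_pos"],o["joint_vel"].round(3),o["gripper_width"],o["q"].round(2))
c=cam("wrist");cv2.imwrite("pics/w1.png",c["color"][:,:,::-1]);pickle.dump(c,open("w1.pkl","wb"))
print(proj(c,(.538,-.114,.038)),move_to((.55,-.15,.32),12))
E
```

```text
3.1 [ 0.55070613 -0.15234159  0.31883101] [-0.003  0.001 -0.006 -0.001  0.    -0.002 -0.001] 0.4982255717170641 [ 0.55  0.33 -0.48  1.77  0.17  1.08  0.22]
[172.04518519 319.29251524] (array([-0.013, -0.087, -0.046]), array([0.001, 0.001, 0.032]))
```

View pics/w1.png

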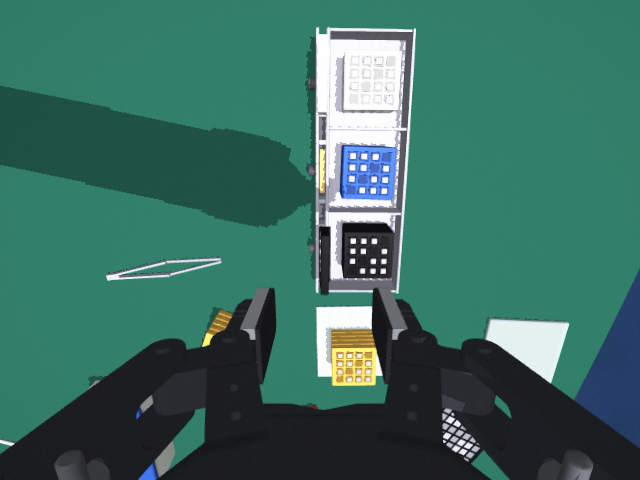

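```bash
python3 - <<'E'
import cv2
i=cv2.imread("pics/w1.png")
cv2.imwrite("pics/w1a.png",cv2.resize(i[20:160,300:420],None,fx=4,fy=4,interpolation=cv2.INTER_CUBIC))
cv2.imwrite("pics/w1b.png",cv2.resize(i[160:300,300:420],None,fx=4,fy=4,interpolation=cv2.INTER_CUBIC))
E
```

```text
(no output)
```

View pics/w1a.png

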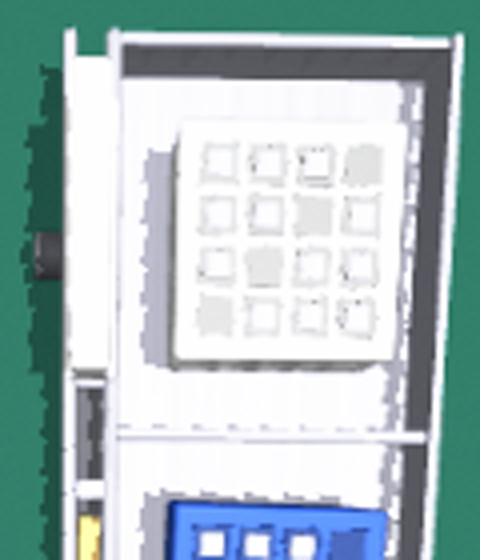

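View pics/w1b.png

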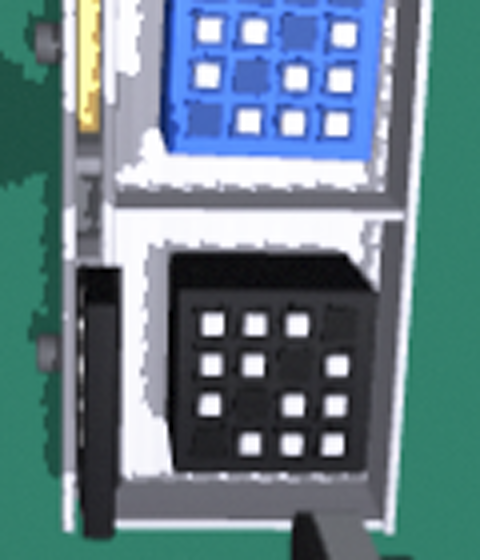

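```bash
python3 - <<'E'
from h import *
import pickle
c=pickle.load(open("w1.pkl","rb"))
P=lambda r,k:onz(c,(r,k),.038)[:2]
a,b=P(27.2,317.5),P(292.5,317.1);print("lip ends",a,b,np.linalg.norm(a-b),np.degrees(np.arctan2(-(a-b)[0],(a-b)[1])), (a+b)/2)
a,b=P(150,323),P(192,322.6);print("chan",a,b,np.degrees(np.arctan2(-(a-b)[0],(a-b)[1])))
a,b=P(144.3,323),P(199.3,322.5);print("stops",a,b,np.linalg.norm(a-b),(a+b)/2)
l,u=P(171,316),P(171,329);print("width",np.linalg.norm(l-u),(l+u)/2)
# back corners & front top corner
a,b=P(29,415),P(293,397);print("back",a,b,np.degrees(np.arctan2(-(a-b)[0],(a-b)[1])))
E
```

```text
lip ends [0.50936904 0.01151423] [ 0.56275392 -0.24071642] 0.2578182436626007 11.95035141987607 [ 0.53606148 -0.11460109]
chan [ 0.53707111 -0.09258283] [ 0.54536538 -0.13256108] 11.720859087298221
stops [ 0.53593127 -0.08734714] [ 0.54682957 -0.13976994] 0.05354365846803519 [ 0.54138042 -0.11355854]
width 0.012782284232503218 [ 0.54086768 -0.11233384]
back [0.59513086 0.02928562] [ 0.64795655 -0.22285688] 11.832738418811404
```

```bash
python3 - <<'E'
from h import *
print(*move_to((.413,.2,.33),-7))
E
```

```text
[ -2.38  -14.934  -0.449] [1.000e-03 1.000e-03 1.932e+00]
```

>>> apply_moves:
  moves:
    - [[-2.4,-14.9,-0.4],[0,0,1.9],0]
    - [[-2.4,-14.9,-0.4],[0,0,1.9],0]
    - [[-2.4,-14.9,-0.4],[0,0,1.9],0]
    - [[-2.4,-14.9,-0.4],[0,0,1.9],0]
    - [[-2.4,-14.9,-0.4],[0,0,1.9],0]
    - [[-2.4,-14.9,-0.4],[0,0,1.9],0]
    - [[-2.4,-14.9,-0.4],[0,0,1.9],0]
    - [[-2.4,-14.9,-0.4],[0,0,1.9],0]
    - [[-2.4,-14.9,-0.4],[0,0,1.9],0]
    - [[-2.4,-14.9,-0.4],[0,0,1.9],0]

```text
t: 4.4
eef_pos: [0.4128, 0.1985, 0.3287]
tool_rot: [0.0, 0.998, -0.059, -0.0]
contact_force: [0.2, -0.6, 0.6]
gripper_width: 0.501
```

```bash
python3 - <<'E'
from h import *
import pickle
o=get_obs();print(o["t"],o["eef_pos"],o["joint_vel"].round(3),o["q"].round(2))
c=cam("wrist");cv2.imwrite("pics/w2.png",c["color"][:,:,::-1]);pickle.dump(c,open("w2.pkl","wb"))
for n in("blue_holder","blue_card","stand"):
  for d in silhouettes("wrist",n)[:2]:
    print(n,d["conf"],d["pixel"],onz(c,d["pixel"],.068))
r,k=proj(c,(.418,.238,.068)).astype(int);print(r,k)
i=c["color"][:,:,::-1];r0,k0=max(r-65,0),max(k-80,0)
print(r0,k0);cv2.imwrite("pics/w2a.png",cv2.resize(i[r0:r0+130,k0:k0+160],None,fx=4,fy=4,interpolation=cv2.INTER_CUBIC))
E
```

```text
4.4 [0.41284942 0.19854583 0.3287456 ] [-0.003 -0.001 -0.007  0.001 -0.001 -0.    -0.003] [ 0.05  0.15 -0.69  1.98  0.11  1.05 -0.8 ]
blue_holder 0.58 [171.4, 325.4] [0.41926857 0.24058219 0.068     ]
blue_card 0.74 [170.3, 322.8] [0.41699254 0.24186399 0.068     ]
stand 0.83 [127.3, 320.8] [0.4196848  0.28001576 0.068     ]
174 324
109 244
```

View pics/w2.png

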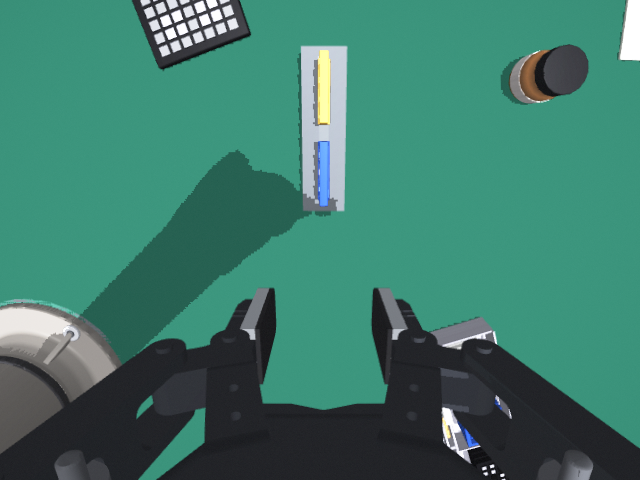

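View pics/w2a.png

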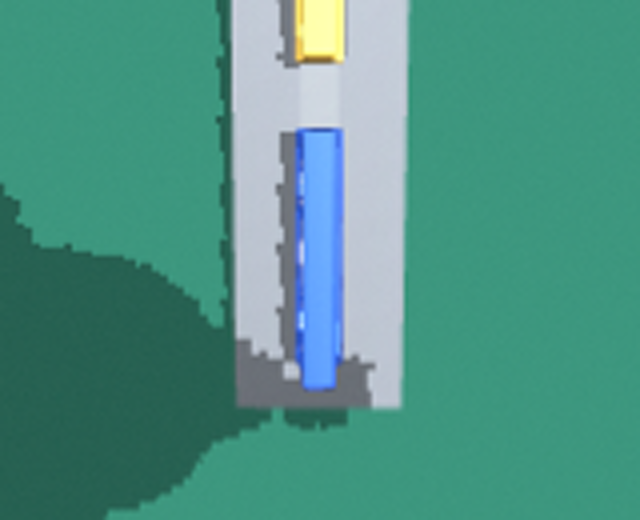

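```bash
python3 - <<'E'
from h import *
import pickle
c=pickle.load(open("w2.pkl","rb"))
P=lambda r,k,z:onz(c,(r,k),z)[:2]
ang=lambda a,b:np.degrees(np.arctan2(-(a-b)[0],(a-b)[1]))
a,b=P(141.4,323.9,.068),P(206,323.6,.068);print(a,b,np.linalg.norm(a-b),ang(a,b),(a+b)/2)
l,r=P(46.5,301.5,.03),P(46.5,347.5,.03);l2,r2=P(211,303,.03),P(211,344.5,.03)
print("stand",np.linalg.norm(l-l2),np.linalg.norm(l-r),ang(l,l2),ang(r,r2),(l+l2+r+r2)/4)
ctr=(a+b)/2
yaw=ang((l+r)/2,(l2+r2)/2);print(yaw)
print(*move_to((ctr[0],ctr[1],.16),yaw))
print(*move_to((ctr[0],ctr[1],.115),yaw))
E
```

```text
[0.42102097 0.26748898] [0.41381839 0.20846687] 0.05945996380929525 -6.957513616167316 [0.41741968 0.23797792]
stand 0.15958479046475135 0.04376920332160128 -7.0298936730945645 -6.862062293807403 [0.42217315 0.27515646]
-6.945978684065069
[ 0.019 -1.556  6.755] [0.    0.    0.032]
[ 0.019 -1.556  8.555] [0.    0.    0.032]
```

>>> apply_moves:
  moves:
    - [[0.02,-1.56,2],[0,0,0],0]
    - [[0.02,-1.56,4],[0,0,0.03],-0.2]
    - [[0.02,-1.56,6],[0,0,0.03],-0.2]
    - [[0.02,-1.56,7.5],[0,0,0.03],-0.2]
    - [[0.02,-1.56,8.55],[0,0,0.03],-0.2]
    - [[0.02,-1.56,8.55],[0,0,0.03],-0.2]
    - [[0.02,-1.56,8.55],[0,0,0.03],-0.2]
    - [[0.02,-1.56,8.55],[0,0,0.03],-0.2]
  force: 40

```text
t: 5.6
eef_pos: [0.418, 0.239, 0.1164]
tool_rot: [-0.001, 0.998, -0.06, 0.001]
contact_force: [1.2, 0.5, -0.7]
gripper_width: 0.399
```

```bash
python3 - <<'E'
from h import *
o=get_obs();print(o["t"],o["eef_pos"],o["contact_force"])
c=cam("wrist");cv2.imwrite("pics/w3.png",c["color"][:,:,::-1])
E
```

```text
5.6 [0.41798129 0.23897058 0.11643792] [ 1.15228539  0.45341844 -0.65517332]
```

View pics/w3.png

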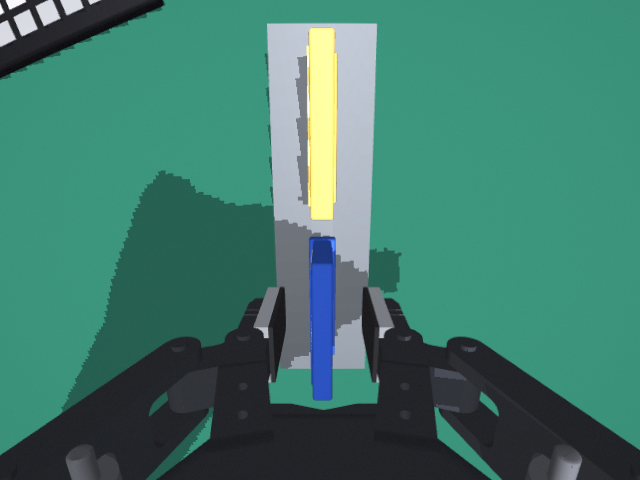

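The blue holder's plate (col 322) sits midway between the pads (cols 285 and 363), so I'll close the jaws.

>>> apply_moves:
  moves:
    - [[0,0,0],[0,0,0],-1]
    - [[0,0,0],[0,0,0],-1]
    - [[0,0,0],[0,0,0],-1]
    - [[0,0,0],[0,0,0],-1]
    - [[0,0,0],[0,0,0],-1]
    - [[0,0,0],[0,0,0],-1]
  force: 60

```text
t: 6.4
eef_pos: [0.4176, 0.2387, 0.1158]
tool_rot: [-0.0, 0.998, -0.06, 0.001]
contact_force: [-1.2, -1.1, 7.2]
gripper_width: 0.085
```

```bash
python3 - <<'E'
from h import *
o=get_obs();print(o["t"],o["eef_pos"],o["contact_force"],o["gripper_width"])
c=cam("wrist");cv2.imwrite("pics/w4.png",c["color"][:,:,::-1])
E
```

```text
6.4 [0.41757011 0.23865692 0.1158208 ] [-1.21401649 -1.07490991  7.18033993] 0.08479247418967464
```

View pics/w4.png

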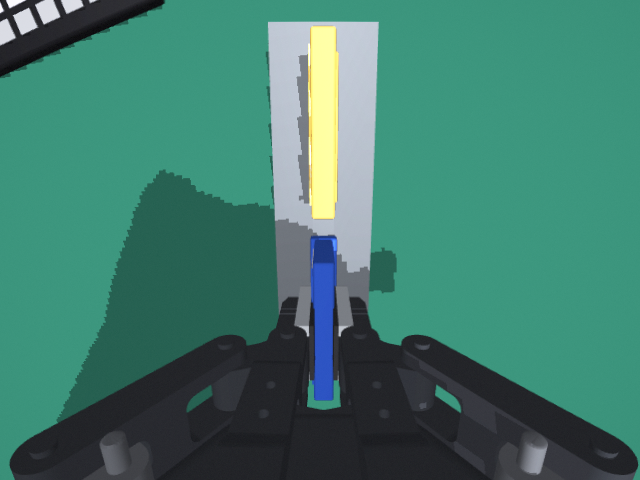

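```bash
python3 - <<'E'
from h import *
print(*move_to((.5409,-.1128,.25),11.9))
print(*move_to((.5409,-.1128,.165),11.9))
E
```

```text
[ 6.586 13.367 -5.363] [-0.    -0.006 -1.877]
[ 6.583 13.367 -1.963] [-0.    -0.006 -1.877]
```

>>> apply_moves:
  moves:
    - [[0,0,-1],[0,0,0],-1]
    - [[0,0,-2.5],[0,0,0],-1]
    - [[0,0,-4.5],[0,0,0],-1]
    - [[0.5,1,-5.4],[0,0,0],-1]
    - [[1.2,2.4,-5.4],[0,0,-0.3],-1]
    - [[2.2,4.4,-5.4],[0,0,-0.6],-1]
    - [[3.2,6.4,-5.4],[0,0,-0.9],-1]
    - [[4.2,8.4,-5.4],[0,0,-1.2],-1]
    - [[5.1,10.4,-5.4],[0,0,-1.5],-1]
    - [[6,12.2,-5.4],[0,0,-1.8],-1]
    - [[6.58,13.37,-5.4],[0,0,-1.88],-1]
    - [[6.58,13.37,-5.4],[0,0,-1.88],-1]
    - [[6.58,13.37,-4],[0,0,-1.88],-1]
    - [[6.58,13.37,-2.5],[0,0,-1.88],-1]
    - [[6.58,13.37,-1.96],[0,0,-1.88],-1]
    - [[6.58,13.37,-1.96],[0,0,-1.88],-1]
    - [[6.58,13.37,-1.96],[0,0,-1.88],-1]
    - [[6.58,13.37,-1.96],[0,0,-1.88],-1]

```text
t: 8.7
eef_pos: [0.5413, -0.113, 0.1655]
tool_rot: [0.0, 0.995, 0.104, 0.001]
contact_force: [-0.7, 0.6, 0.2]
gripper_width: 0.08
```

```bash
python3 - <<'E'
from h import *
import pickle
o=get_obs();print(o["t"],o["eef_pos"],o["contact_force"],o["gripper_width"],move_to((.5409,-.1128,.165),11.9))
c=cam("wrist");cv2.imwrite("pics/w5.png",c["color"][:,:,::-1]);pickle.dump(c,open("w5.pkl","wb"))
for n in("scene","top"):
  c=cam(n);i=c["color"][:,:,::-1];r,k=proj(c,(.541,-.1135,.06)).astype(int);print(n,r,k)
  pickle.dump(c,open(n+"5.pkl","wb"))
  cv2.imwrite(f"pics/{n}5.png",cv2.resize(i[r-50:r+50,k-65:k+65],None,fx=5,fy=5,interpolation=cv2.INTER_CUBIC))
E
```

```text
8.7 [ 0.54132788 -0.11296102  0.16546223] [-0.69616214  0.5850841   0.15817965] 0.08017537238258242 (array([-0.015, -0.01 ,  0.018]), array([ 0.005, -0.012,  0.003]))
scene 226 305
top 241 343
```

View pics/w5.png

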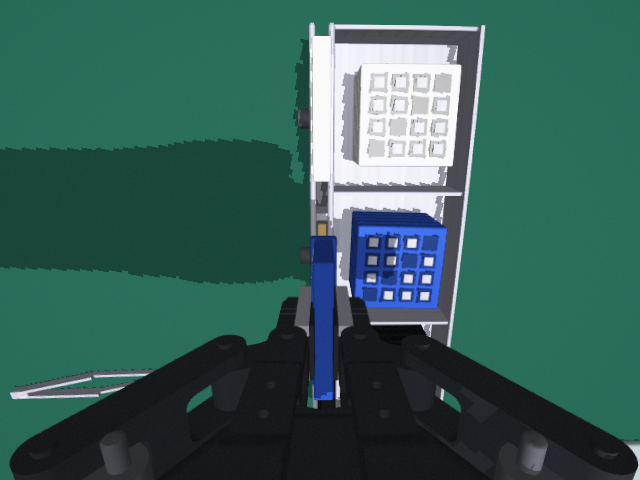

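View pics/scene5.png

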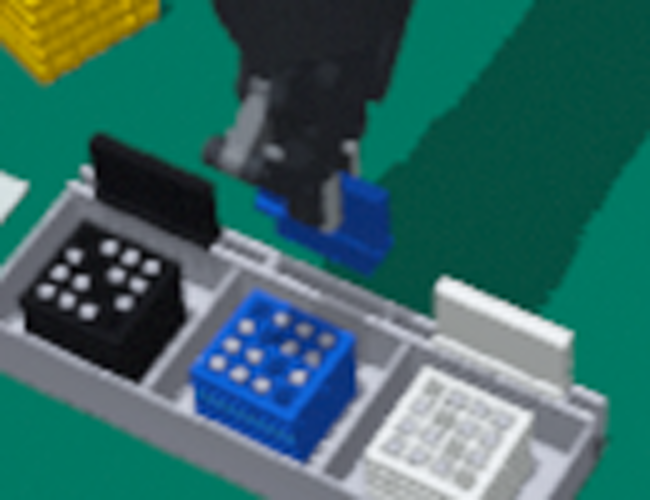

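```bash
python3 - <<'E'
from h import *
i=cv2.imread("pics/w5.png")
cv2.imwrite("pics/w5a.png",cv2.resize(i[170:270,280:370],None,fx=6,fy=6,interpolation=cv2.INTER_CUBIC))
E
```

```text
(no output)
```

View pics/w5a.png

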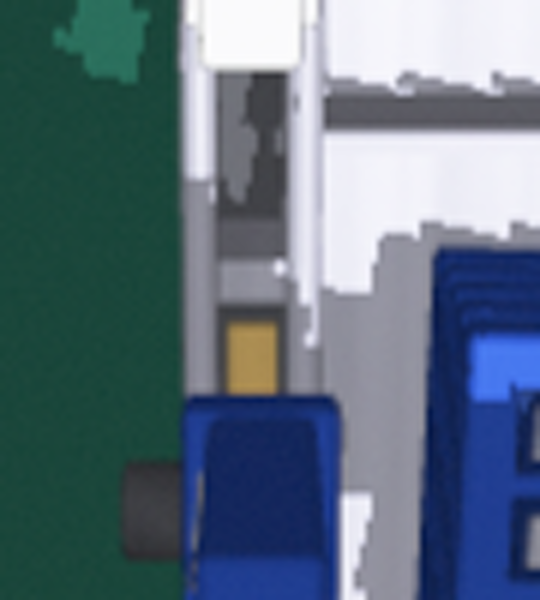

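```bash
python3 - <<'E'
from h import *
import pickle
c=pickle.load(open("w5.pkl","rb"))
y=np.radians(11.9);X=np.array([np.cos(y),np.sin(y)]);Y=np.array([-X[1],X[0]])
B=np.array([.541,-.1135])
for n,r,k,z in [("chan",225,322.1,.038),("lipout",225,280+184/6,.038),("upout",225,280+322/6,.038),("chan2",190,280+252/6,.038),("shoulder edge",237,323.7,.0857),("sh l",237,280+184/6,.0857),("sh r",237,280+340/6,.0857),("card plate far end c",170+420/6,280+265/6,.1177),("stop",170+307/6,322,.038)]:
    p=onz(c,(r,k),z)[:2]-B;print(n,(p@X*1e3).round(2),(p@Y*1e3).round(2))
o=get_obs();p=o["eef_pos"][:2]-B;print("tcp",p@X*1e3,p@Y*1e3)
E
```

```text
chan -0.17 24.55
lipout -6.76 24.55
upout 6.5 24.55
chan2 -0.22 44.75
shoulder edge 0.61 30.84
sh l -5.14 30.84
sh r 6.33 30.84
card plate far end c 0.68 38.8
stop -0.23 26.82
tcp -0.047890046097739086 0.4308310554605693
```

>>> apply_moves:
  moves:
    - [[-0.025,0,0.4],[0,0,0],-1]
    - [[-0.025,0,0.8],[0,0,0],-1]
    - [[-0.025,0,1.0],[0,0,0],-1]
    - [[-0.025,0,1.2],[0,0,0],-1]
    - [[-0.025,0,1.3],[0,0,0],-1]
    - [[-0.025,0,1.3],[0,0,0],-1]

```text
t: 9.6
eef_pos: [0.5399, -0.1131, 0.1315]
tool_rot: [-0.0, 0.995, 0.104, -0.0]
contact_force: [0.3, -0.4, -0.2]
gripper_width: 0.081
```

```bash
python3 - <<'E'
from h import *
import pickle
o=get_obs();print(o["t"],o["eef_pos"],o["contact_force"],o["torque"],o["gripper_width"],move_to((.541,-.1135,.1238),11.9))
c=cam("wrist");cv2.imwrite("pics/w6.png",c["color"][:,:,::-1]);pickle.dump(c,open("w6.pkl","wb"))
i=c["color"][:,:,::-1]
cv2.imwrite("pics/w6a.png",cv2.resize(i[160:280,270:390],None,fx=5,fy=5,interpolation=cv2.INTER_CUBIC))
c=cam("scene");i=c["color"][:,:,::-1];r,k=proj(c,(.541,-.1135,.06)).astype(int)
cv2.imwrite(f"pics/scene6.png",cv2.resize(i[r-50:r+50,k-65:k+65],None,fx=5,fy=5,interpolation=cv2.INTER_CUBIC))
E
```

```text
9.6 [ 0.5398999  -0.1130931   0.13149842] [ 0.33212152 -0.39977028 -0.19436266] [-0.0166004  -0.06065187  0.01271227] 0.08076551269152653 (array([0.04 , 0.025, 0.308]), array([-0.001,  0.001,  0.004]))
```

View pics/w6a.png

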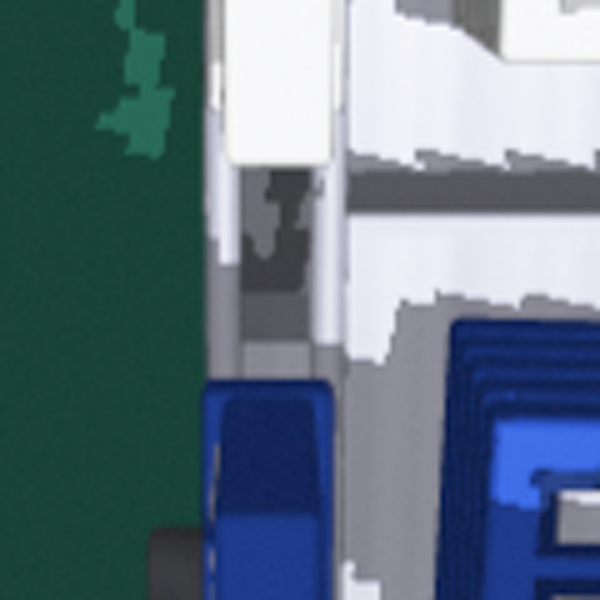

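View pics/scene6.png

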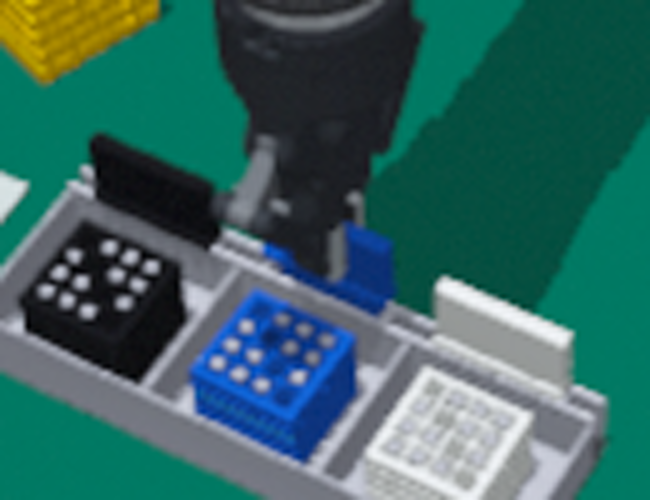

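>>> apply_moves:
  moves:
    - [[0.015,0,0.1],[0,0,0],-1]
    - [[0.015,0,0.2],[0,0,0],-1]
    - [[0.015,0,0.26],[0,0,0],-1]
    - [[0.015,0,0.3],[0,0,0],-1]
    - [[0.015,0,0.32],[0,0,0],-1]
    - [[0.015,0,0.32],[0,0,0],-1]
    - [[0.015,0,0.32],[0,0,0],-1]
  force: 80

```text
t: 10.58
eef_pos: [0.5407, -0.113, 0.1243]
tool_rot: [0.0, 0.995, 0.104, 0.0]
contact_force: [-1.2, 0.1, 7.7]
gripper_width: 0.071
```

```bash
python3 - <<'E'
from h import *
import pickle
for _ in range(3):
  o=get_obs();print(o["t"],o["eef_pos"],o["contact_force"],o["torque"],o["gripper_width"])
  c=cam("wrist")
cv2.imwrite("pics/w7.png",c["color"][:,:,::-1])
i=c["color"][:,:,::-1]
cv2.imwrite("pics/w7a.png",cv2.resize(i[160:280,270:390],None,fx=5,fy=5,interpolation=cv2.INTER_CUBIC))
c=cam("scene");i=c["color"][:,:,::-1];r,k=proj(c,(.541,-.1135,.06)).astype(int)
cv2.imwrite(f"pics/scene7.png",cv2.resize(i[r-50:r+50,k-65:k+65],None,fx=5,fy=5,interpolation=cv2.INTER_CUBIC))
E
```

```text
10.575 [ 0.54067057 -0.11304768  0.12426404] [-1.18749836  0.12378981  7.66945591] [0.02450757 0.35932321 0.03127196] 0.07105698199018445
10.625 [ 0.5406671  -0.11304869  0.12426004] [-1.93367929 -0.19226177  6.60499977] [-0.05314501  0.38454137  0.02982653] 0.07384407228484421
10.675 [ 0.54067573 -0.11305107  0.12425821] [-1.74778085 -0.02487705  7.55843699] [ 0.04522804  0.40444001 -0.03040943] 0.07511576539432531
```

View pics/w7a.png

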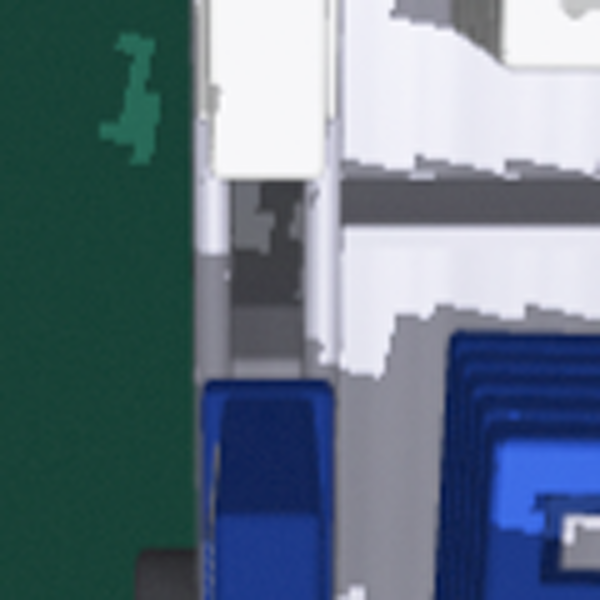

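View pics/scene7.png

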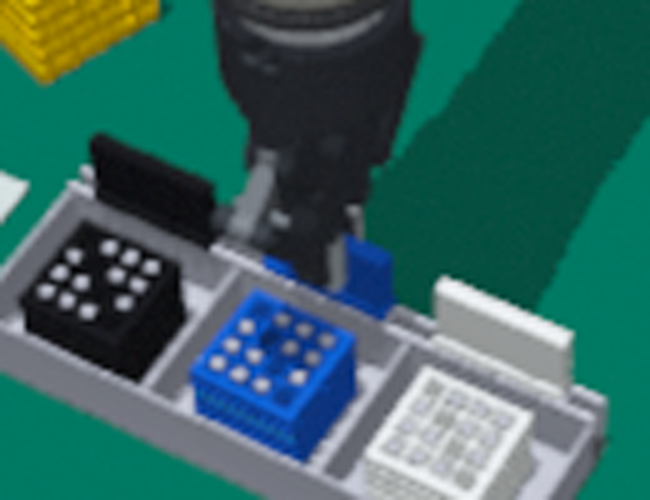

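>>> apply_moves:
  moves:
    - [[0,0,0.03],[0,0,0],-1]
    - [[0,0,0.06],[0,0,0],-1]
    - [[0,0,0.06],[0,0,0],-1]
    - [[0,0,0.06],[0,0,0],-1]

```text
t: 11.28
eef_pos: [0.5408, -0.113, 0.1238]
tool_rot: [0.001, 0.995, 0.104, 0.0]
contact_force: [-5.8, -0.3, 18.2]
gripper_width: 0.076
```

>>> apply_moves:
  moves:
    - [[-0.015,0,0.02],[0,0,0],-1]
    - [[-0.015,0,0.02],[0,0,0],-1]
    - [[-0.015,0,0.02],[0,0,0],-1]
    - [[-0.015,0,0.02],[0,0,0],-1]

```text
t: 11.78
eef_pos: [0.5407, -0.113, 0.1238]
tool_rot: [0.001, 0.995, 0.104, 0.001]
contact_force: [-5.9, 0.4, 22.1]
gripper_width: 0.076
```

```bash
python3 - <<'E'
from h import *
o=get_obs();print(o["t"],o["eef_pos"],o["contact_force"],o["torque"],o["gripper_width"],R.from_matrix(rq(o["tool_rot"])).as_matrix()[:,2])
c=cam("wrist");cv2.imwrite("pics/w8.png",c["color"][:,:,::-1]);i=c["color"][:,:,::-1]
cv2.imwrite("pics/w8a.png",cv2.resize(i[220:420,240:400],None,fx=3,fy=3,interpolation=cv2.INTER_CUBIC))
c=cam("top");i=c["color"][:,:,::-1];r,k=proj(c,(.541,-.1135,.06)).astype(int)
cv2.imwrite("pics/top8.png",c["color"][:,:,::-1])
c=cam("scene");i=c["color"][:,:,::-1];r,k=proj(c,(.541,-.1135,.06)).astype(int)
cv2.imwrite(f"pics/scene8.png",cv2.resize(i[r-30:r+40,k-50:k+50],None,fx=7,fy=7,interpolation=cv2.INTER_CUBIC))
E
```

```text
11.775 [ 0.54068949 -0.11299136  0.1237759 ] [-5.92396555  0.3938903  22.09490187] [ 0.12643818  1.38990902 -0.03092291] 0.07605221786923638 [ 0.00150501 -0.00127464 -0.99999806]
```

View pics/scene8.png

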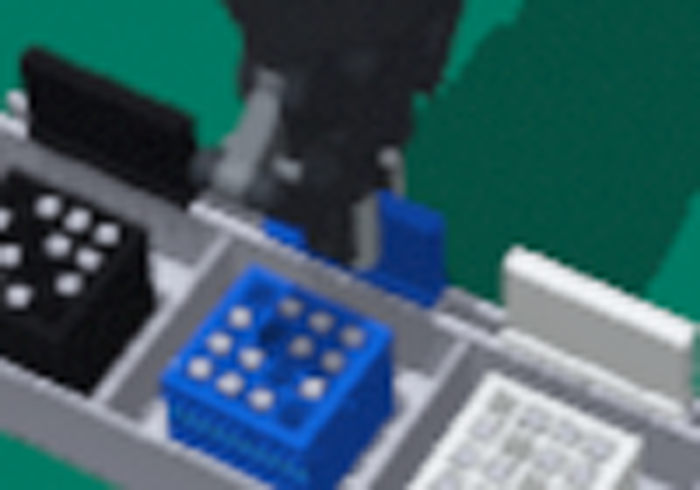

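View pics/w8.png

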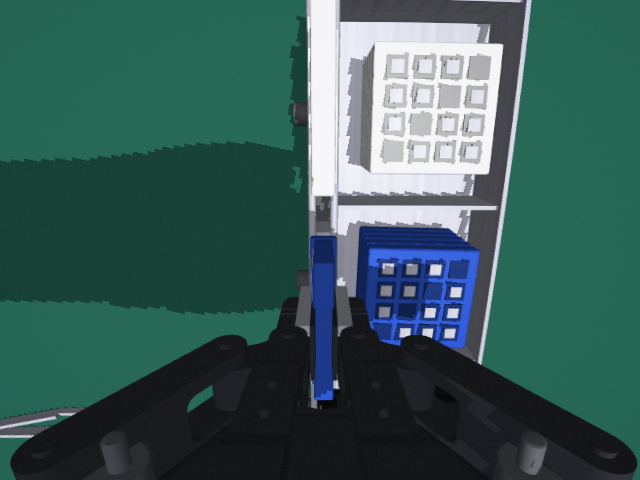

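View pics/top8.png

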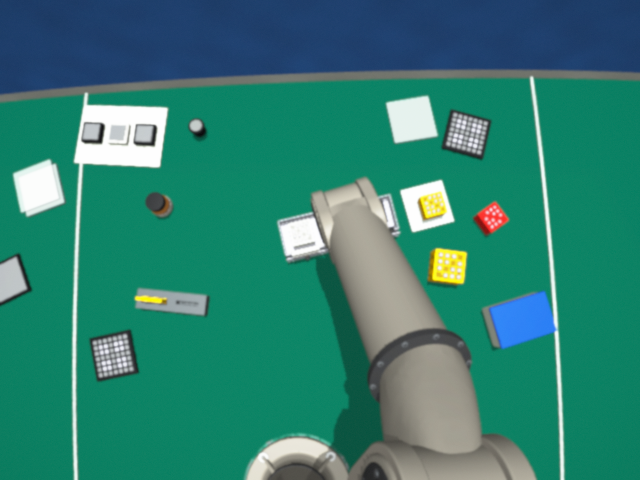

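```bash
python3 - <<'E'
from h import *
o=get_obs();print(o["t"],o["eef_pos"],o["contact_force"],np.abs(o["joint_vel"]).max())
hand_in()
E
```

```text
11.925 [ 0.54070392 -0.11301515  0.12380496] [-6.20205743  0.17256673 22.21981503] 0.0010468167066404982
the job is handed in; nothing more can be done
```

The blue holder is in the middle bay, which is the bare one holding the blue trays. Its card faces the front, and the gripper is still holding it pressed home with about an 80 N grip. I handed the job in at 11.9 s of the 38 s allowed; `hand_in()` gave no verdict.

**Last checks**
- **Seating:** the tool stopped at z = 0.1238 m, the height I had worked out for home. Commanding a further 0.5 mm only raised the push from 18 N to 22 N, so it is against a hard stop. The spring gives about 8 N at home.
- **Grip and tilt:** the holder sits in the same place between the fingers in every wrist picture, so I saw no slip. The tool is within about 0.15° of vertical, and joint speeds were near zero.
- **Everything else:** the last top picture shows the yellow holder still in the stand and the jar where it was. The arm hid the tweezers there. The last wrist picture shows part of them, with no sign of a move.

**What disagreed**
- **Sideways force:** about 6 N remained on the tool towards the robot (-x). Commanding a 0.4 mm shift that way did not relieve it. It is probably the tongue or shoulder rubbing on a hem.
- **Sideways offset:** the wrist camera put the holder 0.6–0.8 mm off the channel centre before insertion. I corrected by 0.6 mm, then 0.4 mm back when that looked too much.
- **Shoulder flush:** none of the pictures showed this directly, because the fingers and the viewing angle hid it. That conclusion rests on the height and force readings above.

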